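Sweep out the drip pan, then lay two kebabs across the stand

ROBOT

A 6-joint arm with a two-finger parallel gripper is mounted at the origin on a cart in front of the work surface, level with it; the furniture and walls round the work are solid. World frame = base frame: x ahead of the robot, y to its left, z up, the work surface at z = 0. Lengths are in m, angles in rad, forces in N, time in s.
With the tool pointing down it reaches from about 0.325 to 0.925 m from the base axis. Payload 3.1 kg.
Tool frame: the origin (TCP) lies on the centre line of the jaws, within the pads' length; the fingertips stand tip_extent ahead of it and the grasp point (between the pads) lies 8 mm behind it (tip_extent is the distance from the TCP to the fingertips, in m); z points along the fingers, y is the line along which they close (so a half turn about z gives the same grasp; the last joint's range is limited). The gripper opens to 85 mm and grips with 20 to 120 N. Pads are 22 mm wide; open, the fingers measure 114 mm over their backs; the gripper's body (76 mm by 85 mm) begins 54 mm behind the grasp point. The pads swing forward as they close: fully open they stand 13 mm farther back than shut.
Start: joints at [-1.22, 0.217, 1.613, -0, 1.311, -0.112], TCP at [0.279, -0.559, 0.242] pointing down, gripper open.
Joint ranges: [-2.75, 2.75], [-0.78, 2.1], [0.31, 2.55], [-1.13, 4.27], [0.13, 2.63], [-2.58, 2.58]. Speed limits (rad/s): [2.79, 2.79, 3.14, 3.14, 3.14, 3.14].

INTERFACE

Orientations are given as a unit quaternion [w, x, y, z].
In Python, from bench import move_to, move_straight, goto_joints, set_gripper, wait, ik, read_camera, PlanningError, close_job, read_time, read_qpos, read_qvel, read_tau, read_ee_pos, read_tool_rot, read_contact_force, read_moment, read_grip_width, read_grip_force, tip_extent gives the robot as it stands. Calls block until the motion is done:
- move_to(position, orientation): joint-space move of the TCP to a pose.
- move_straight(position, rotation=None, max_speed=0.15): straight line of the TCP; rotation=None keeps the orientation; max_speed is the mean speed in m/s.
- goto_joints(angles): joint-space move.
- set_gripper(opening, newtons=None): finger opening in m; newtons is the grip in N (None keeps the last); returns when the fingers have stopped.
- wait(seconds).
- ik(position, orientation): joint angles nearest the present ones, or None.
- read_camera(name): name is "scene" or "top"; returns a dict with "img" (384x512x3 uint8, red, green, blue), "depth" (384x512 float32, m along the optical axis (not along the pixel's ray), 0 where there is no reading), "K" (3x3 intrinsics, pixels), "eye" and "rotation" of the camera in the world. Camera axes: x right, y down, z forward; pixel columns grow to the right and rows downward; lengths in m; the calibration is good to about 2 mm. A picture is of the moment at which its call begins.
A pose or a line that the arm cannot do raises PlanningError and nothing moves.
- close_job(): hands the job in; it is judged then, once.
Readings, each from a call of its own:
- read_time(): time.
- read_qpos(): joint angles.
- read_qvel(): joint speeds.
- read_tau(): joint torques, N m.
- read_ee_pos(): TCP position.
- read_tool_rot(): TCP orientation.
- read_contact_force(): force on the tool from outside, world axes, zero at the start.
- read_moment(): the same for the moment, N m.
- read_grip_width(): finger opening in m.
- read_grip_force(): force on a finger pad.
Only numpy, scipy, OpenCV 4.12 (cv2) and the standard library are available. Lean on these libraries where they do the work, as an engineer would, in place of code of your own. Each camera call takes 0.05 s, during which the arm holds its last target. There are 200 camera calls.

TASK

Get the kebab stand ready for grilling. First sweep the three vegetable trimmings out of its drip pan into the enamel tray, using the hand brush and not your fingers, and stand the brush back on the worktop on its bristles. Then lay both kebabs across the stand, each skewer down in a notch of the front rail and the matching notch of the back rail, wooden handles towards you, without knocking over or shifting the pepper mill and spice jars around.

Things in the scene. Friction and masses are not known exactly. Their poses are not given: they have to be found in the camera images.
- stand: Metal kebab stand, fixed, right of the hob. Origin: centre of its footprint at worktop height; own x points from its front (robot side) to its back, y left, z up. Drip pan on black feet: floor 31 mm above the origin, 176 mm in x by 156 mm in y, 12 mm high upstands at both x ends and the left (+y) side, right side open. Over it, two wire rails along y, at x = -75 (front) and +75 mm (back)
- front_notch (a point): Middle notch of the front rail, at x = -75, y = 0 in the stand's frame, 81.5 mm above its origin: where the axis of a seated skewer lies. Like notches at y = -50 and +50 mm. A notch is 25 mm wide at the top, 7 mm at the bottom, 16 mm deep; the rail (4 mm wire) tops out 95 mm above the stand's origin, with posts to the pan at y = -73 and +73 mm
- back_notch (a point): Middle notch of the back rail, x = +75 mm in the stand's frame; the back rail is the same as the front rail, notch facing notch
- pan_mouth (a point): Middle of the drip pan's open right edge, where its floor ends: x = 0, y = -78, z = 31 mm in the stand's frame
- scrap_tray: White enamel tray with blue inside, fixed where it lies, 150 x 220 x 23 mm (its own x, y, z), low rolled rim; origin at the centre of its underside. It lies on the worktop with one long side tucked about 18 mm under the open side of the drip pan, its own y about parallel to the stand's x.
- trimming_1: Courgette end, loose, 12 g, a green domed stub 24 mm across and 18 mm high with a short stalk on top, on its flat face; origin at the centre of the flat face. Lies on the floor of the drip pan.
- trimming_2: Potato end, loose, 12 g, a pale brown dome 25 mm across and 17 mm high on its flat face; origin at the centre of the flat face. Lies on the floor of the drip pan.
- trimming_3: Courgette end like trimming_1, on the floor of the drip pan. The three lie in a random order side by side across the pan's x, their centres within 50 mm of its middle, and between y = -45 and +8 mm in the stand's frame, so a strip along the pan's left side is free.
- brush: Wooden hand brush, loose, 0.12 kg, standing on its bristles on the worktop before the stand. Origin: centre of the bristles' underside; own x = long axis, z up. Stiff bristles 104 x 32 mm, 24 mm high; wooden block 112 x 40 mm from 24 to 40 mm; on top a raised grip 84 mm long (x), 26 mm wide (y), from 40 to 64 mm above the origin, to pinch from above.
- board: Wooden chopping board, fixed, 240 x 190 x 16 mm (its own x, y, z), on the worktop to the left of the hob; origin at the centre of its underside. The kebabs lie on it side by side, head to tail.
- kebab_a: Kebab, loose, 0.11 kg: a straight 5 mm steel skewer along own x with vegetable pieces 28 x 28 mm in section from x = -52 to +52 mm (a 26 mm potato cube in the middle); bare to the point at +120 mm and back to -96 mm, where a 16 mm thick wooden handle runs to -154 mm. Origin on the axis amid the pieces, 14 mm above the board as it lies; centre of mass 6 mm from it towards the handle.
- kebab_b: Second kebab, same make and sizes as kebab_a, lying the other way round.
- kebab_a_handle (a point): Middle of kebab_a's wooden handle, 125 mm from its origin.
- kebab_b_handle (a point): Middle of kebab_b's wooden handle, 125 mm from its origin.
- grill_handle (a point): Front end of the black handle of the eye-level grill's pan, fixed: a bar 25 mm wide, 0.35 to 0.38 m high, from here back to x = 0.61 over the middle of the hob. Behind it hangs the grill's hood: front face at x = 0.59, from y = -0.23 to +0.26, 0.42 to 0.53 m high. Gripper and wrist must pass on the robot's side of both
- pepper_mill: Wooden pepper mill, loose bystander, 58 mm across, 170 mm high; origin at the centre of its underside. Leave alone.
- spice_jar_gold: Small spice jar with a gold-brown cap, loose bystander, 45 mm across, 100 mm high; origin at the centre of its underside. Leave alone.
- spice_jar: Small spice jar with a black cap, loose bystander, 40 mm across, 105 mm high, beyond the stand; origin at the centre of its underside. Leave alone. Tall bottles stand farther back, at x over 0.72.

How it is judged:
By the outcome, as a careful person would: the job done as asked, in the order asked, and still so for the second after the job is handed in, with the robot touching nothing.
It also fails if it takes over 72 s, if anything falls off the work surface, if the arm or the gripper's body presses on something with over 40 N, if the wrist force passes 120 N, or if a joint passes its speed limit or range.

## Working session

There is one attempt and no reset: what is moved stays moved. The work goes in short steps, each a Python script; the robot and the scene stay as the last script left them, time stands still between calls to the robot, and variables do not carry over. Pictures are saved under pics/ and viewed, at most 10 in all, crops included, and the job is handed in when it is done.

```bash
mkdir -p pics; ls; python3 - <<'E'
from bench import *
import cv2,numpy as np
for n in ("scene","top"):
    c=read_camera(n); np.savez(f"{n}0.npz",**c)
    print(n,c["K"].tolist(),c["eye"],c["rotation"])
    cv2.imwrite(f"pics/{n}0.png",cv2.resize(c["img"][:,:,::-1],(800,600),interpolation=cv2.INTER_CUBIC))
print(tip_extent if not callable(tip_extent) else tip_extent(),read_time(),read_tool_rot())
E
```

```text
pics
scene [[461.82259871311174, 0.0, 257.62812934476983], [0.0, 461.82259871311174, 184.69936649964396], [0.0, 0.0, 1.0]] [-0.31280854  1.36727206  0.89824856] [ 0.1558407  -0.22750708  0.80640054 -0.52313705]
top [[360.1277144230691, 0.0, 249.3527821943821], [0.0, 360.1277144230691, 188.2074848556578], [0.0, 0.0, 1.0]] [-0.42914974  0.20106182  1.56303746] [ 0.19788564 -0.61124191  0.7288842  -0.23654263]
0.011 0.1 [-1.08340867e-03  9.73350830e-01  2.29318500e-01 -1.19529568e-04]
```

View pics/scene0.png

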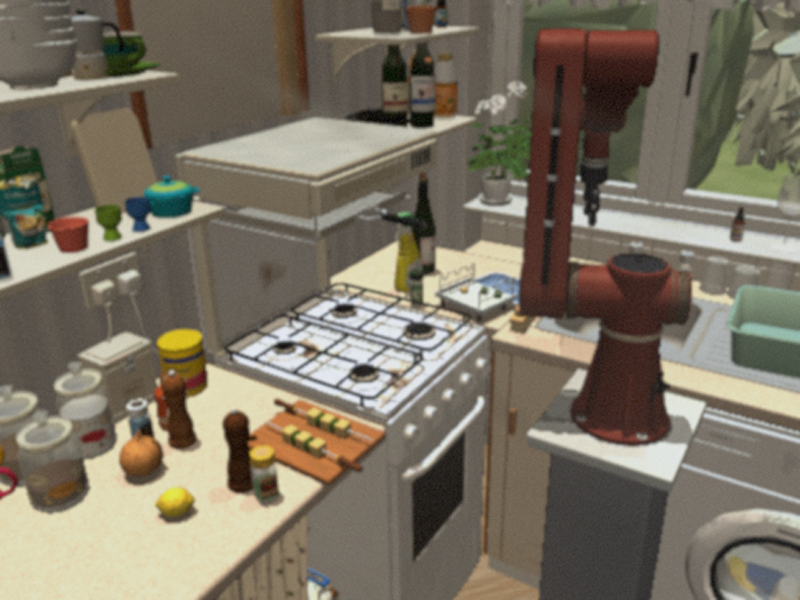

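View pics/top0.png

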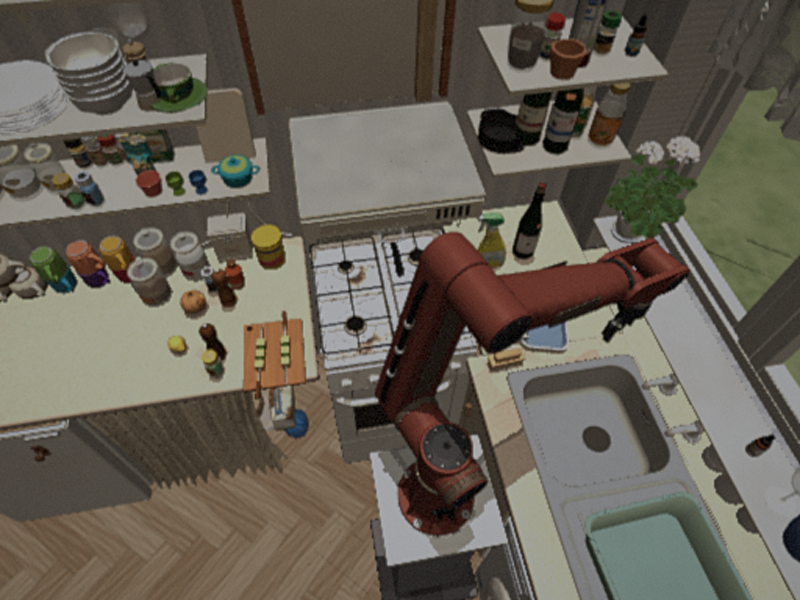

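The scene view shows the board at about (318,437) with both kebabs, the stand at (480,285) and the brush at (520,320), in 800-px coordinates. In the top view the arm hides the stand, while the brush at (505,357), the tray at (545,335) and the board at (275,352) are visible. I'll check the depth calibration, find the grill handle, and swing the arm clear.

```bash
cat > h.py <<'E'
from bench import *
import numpy as np, cv2
from scipy.spatial.transform import Rotation as R
def cloud(c):
    q=c["rotation"]; M=R.from_quat([q[1],q[2],q[3],q[0]]).as_matrix()
    v,u=np.mgrid[0:384,0:512]; K=c["K"]
    d=np.stack([(u-K[0,2])/K[0,0],(v-K[1,2])/K[1,1],np.ones(u.shape)],-1)@M.T
    return c["eye"]+d*c["depth"][...,None], d
def onplane(c,uv,z):
    q=c["rotation"]; M=R.from_quat([q[1],q[2],q[3],q[0]]).as_matrix(); K=c["K"]
    uv=np.atleast_2d(uv).astype(float)
    d=np.c_[(uv[:,0]-K[0,2])/K[0,0],(uv[:,1]-K[1,2])/K[1,1],np.ones(len(uv))]@M.T
    return c["eye"]+d*((z-c["eye"][2])/d[:,2])[:,None]
def down(yaw):  # tool down, closing line (tool y) at angle yaw+90deg from world x ; tool x along yaw
    q=(R.from_euler('z',yaw)*R.from_euler('x',np.pi)).as_quat(); return [q[3],q[0],q[1],q[2]]
E
python3 - <<'E'
from h import *
for n in("scene","top"):
    c=dict(np.load(n+"0.npz")); P,_=cloud(c)
    s=.64
    pts={"scene":[("work",300,540),("board",320,470),("handle",372,214),("handle2",410,220),("stand",480,285),("brush",520,318)],
         "top":[("work",120,350),("board",250,330),("handle",402,272),("brush",505,357),("tray",545,338),("wk2",575,300)]}[n]
    for a,x,y in pts: print(n,a,P[int(y*s),int(x*s)].round(3))
    if n=="top":
        print(R.from_quat(np.roll(c["rotation"],-1)).as_matrix().round(2))
for y in (-.3,0,.3,):
    for x,z in ((.36,.28),(.3,.3)): print(x,y,z,ik([x,y,z],down(np.arctan2(y,x))))
print(read_qpos(), R.from_quat(np.roll(read_tool_rot(),-1)).as_matrix().round(2))
E
```

```text
scene work [ 0.461  0.54  -0.135]
scene board [0.442 0.49  0.011]
scene handle [ 0.646 -0.013  0.36 ]
scene handle2 [0.522 0.014 0.372]
scene stand [ 0.545 -0.417  0.04 ]
scene brush [ 0.349 -0.254  0.048]
top work [ 0.619  0.894 -0.   ]
top board [0.619 0.477 0.007]
top handle [0.493 0.004 0.365]
top brush [ 0.35  -0.295  0.061]
top tray [ 0.42  -0.455  0.012]
top wk2 [ 0.118 -0.255  0.69 ]
[[-0.17 -0.8   0.58]
 [-0.98  0.14 -0.1 ]
 [ 0.   -0.59 -0.81]]
0.36 -0.3 0.28 [-8.44675802e-01 -1.57785455e-01  1.92629977e+00 -4.44089210e-16
  1.37307834e+00  1.42085880e+00]
0.3 -0.3 0.3 [-9.51147640e-01 -2.79646447e-01  1.98882747e+00 -4.44089210e-16
  1.43241163e+00  1.40504685e+00]
0.36 0 0.28 [-1.95691053e-01 -4.36096736e-01  2.13631198e+00 -4.44089210e-16
  1.44137741e+00  1.37510527e+00]
0.3 0 0.3 [-2.35504237e-01 -6.22333439e-01  2.20890624e+00 -4.44089210e-16
  1.55501985e+00  1.33529209e+00]
0.36 0.3 0.28 [ 5.44800750e-01 -1.57785455e-01  1.92629977e+00 -4.44089210e-16
  1.37307834e+00  1.42085880e+00]
0.3 0.3 0.3 [ 6.19648687e-01 -2.79646447e-01  1.98882747e+00 -4.44089210e-16
  1.43241163e+00  1.40504685e+00]
[-1.22020602e+00  2.17698273e-01  1.61476881e+00  2.10427984e-05
  1.31130544e+00 -1.12170326e-01] [[ 0.89  0.45 -0.  ]
 [ 0.45 -0.89  0.  ]
 [ 0.   -0.   -1.  ]]
```

```bash
python3 - <<'E'
from h import *
q=np.array(ik([.3,-.25,.3],down(-.7))); print(q)
goto_joints(q); q[0]+=1.6; goto_joints(q); print(read_ee_pos(),read_time())
for n in ("scene","top"):
    c=read_camera(n); np.savez(f"{n}1.npz",**c)
t=np.load("top1.npz")["img"]; s=np.load("scene1.npz")["img"]
a=cv2.resize(t[120:270,250:400,::-1],(600,600),interpolation=cv2.INTER_CUBIC); 
cv2.imwrite("pics/t1.png",a)
cv2.imwrite("pics/s1.png",cv2.resize(s[140:230,260:380,::-1],(800,600),interpolation=cv2.INTER_CUBIC))
E
```

```text
[-8.74963986e-01 -3.66141906e-01  2.05245941e+00 -4.44089210e-16
  1.45527515e+00  1.39583234e+00]
[0.24170271 0.30679134 0.29995566] 3.4667
```

View pics/t1.png

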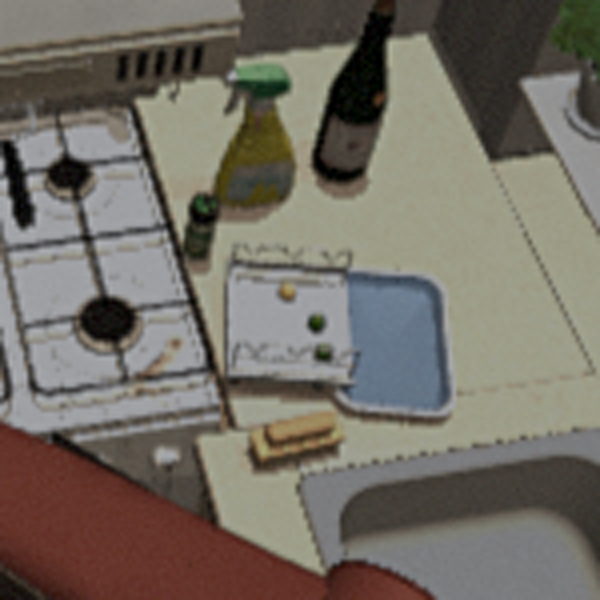

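View pics/s1.png

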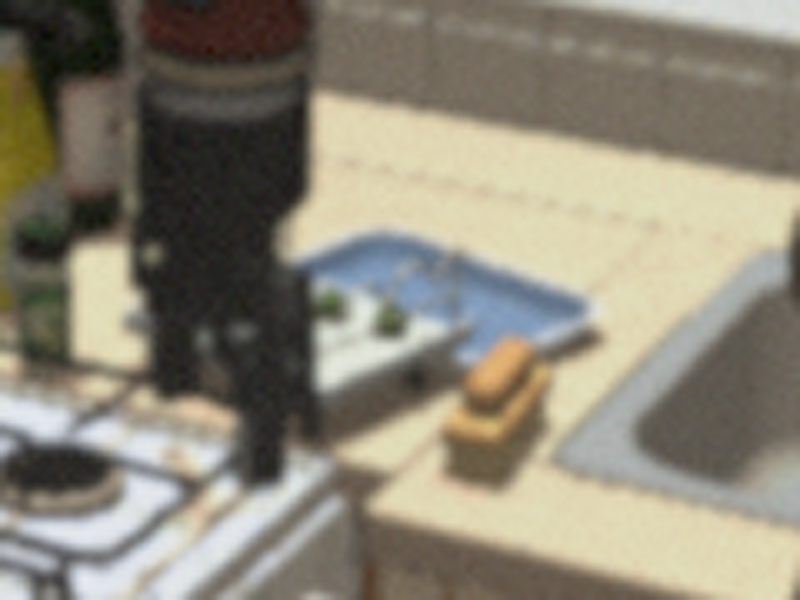

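The top crop shows the pan floor spanning about (228,270)–(350,380), with the potato end at (288,291) and courgette ends at (317,322) and (323,352). The brush grip runs (265,435)–(340,418), and the black-capped jar is at (203,225), just left of and behind the stand. In the scene crop the arm hides part of the stand, and the brush stands at (500,390). I'll measure these from the depth data.

```bash
cat > m.py <<'E'
from h import *
def rect(p):
    (cx,cy),(w,h),a=cv2.minAreaRect((p[:,:2]*1000).astype(np.float32)); return np.round([cx,cy,w,h,a],1)
def rob(p,lo=2,hi=98):  # PCA-aligned box with percentiles
    xy=p[:,:2]*1000; a=np.deg2rad(rect(p)[4]); Rm=np.array([[np.cos(a),-np.sin(a)],[np.sin(a),np.cos(a)]])
    l=xy@Rm; mn,mx=np.percentile(l,lo,0),np.percentile(l,hi,0); return (Rm@((mn+mx)/2)).round(1),(mx-mn).round(1),np.rad2deg(a).round(1)
E
python3 - <<'E'
from m import *
t=dict(np.load("top1.npz")); P,_=cloud(t); H=cv2.cvtColor(t["img"],cv2.COLOR_RGB2HSV)
vv,uu=np.mgrid[0:384,0:512]
reg=(uu>300)&(uu<366)&(vv>178)&(vv<232)
z=P[...,2]
blue=reg&(H[...,0]>100)&(H[...,0]<125)&(H[...,1]>70)
print("blue z",np.median(z[blue]),rect(P[blue]),rob(P[blue]))
sat=H[...,1]
fl=(z>.024)&(z<.038)&reg&(sat<50)&(P[...,1]>-.46)
print("pan",fl.sum(),np.median(z[fl]),rect(P[fl]),rob(P[fl],1,99))
for lo,hi,n in((.085,.1,"rail"),):
    m=(z>lo)&(z<hi)&reg; m[:, :306]=0
    xs=P[m]; print(n,m.sum(),rect(xs)); 
    f=xs[:,0]<.5
    for k in (f,~f):
        if k.sum()>3: print(k.sum(),xs[k].mean(0),np.polyfit(xs[k][:,1],xs[k][:,0],1), xs[k][:,1].min(),xs[k][:,1].max())
for nm,mk in (("green",(H[...,0]>35)&(H[...,0]<85)&(sat>90)),("pot",(H[...,0]>8)&(H[...,0]<28)&(sat>75))):
    m=(mk&(uu>312)&(uu<338)&(vv>188)&(vv<212)).astype(np.uint8)
    n,l,st,ce=cv2.connectedComponentsWithStats(m)
    for i in range(1,n):
        if st[i,4]>4: print(nm,st[i,4],ce[i],onplane(t,ce[i],.040),P[l==i].mean(0))
# brush
m=(uu>308)&(uu<340)&(vv>218)&(vv<240)&(z>.056)&(z<.072)
print("grip",m.sum(),np.median(z[m]),rect(P[m]),rob(P[m]))
m=(uu>308)&(uu<340)&(vv>218)&(vv<240)&(z>.034)&(z<.072)
print("brush",m.sum(),rect(P[m]))
# jar
m=(uu>290)&(uu<306)&(vv>165)&(vv<190)&(z>.05)&(z<.12)
print("jar",m.sum(),z[m].max(),P[m].mean(0))
# kebabs from top0
t=dict(np.load("top0.npz")); P,_=cloud(t); H=cv2.cvtColor(t["img"],cv2.COLOR_RGB2HSV); z=P[...,2]
reg=(uu>150)&(uu<200)&(vv>195)&(vv<255)
bd=reg&(z>.010)&(z<.021)&(H[...,0]<18)&(H[...,1]>110); print("board",np.median(z[bd]),rect(P[bd]),rob(P[bd],1,99))
gy=reg&(H[...,0]>20)&(H[...,0]<60)&(H[...,1]>60)&(z>.03)&(z<.06)
n,l,st,ce=cv2.connectedComponentsWithStats(cv2.morphologyEx(gy.astype(np.uint8),cv2.MORPH_CLOSE,np.ones((3,3))))
for i in range(1,n):
    if st[i,4]>15: k=(l==i)&gy; print("keb",st[i],np.median(z[k]),rect(P[k]),rob(P[k]))
a=t["img"][195:265,140:210,::-1]; cv2.imwrite("pics/kb.png",cv2.resize(a,(600,600),interpolation=cv2.INTER_CUBIC))
E
```

```text
blue z 0.014121340998762832 [ 493.9 -479.1  121.7  184.1   74. ] (array([ 492.1, -480.3]), array([116.9, 181. ]), np.float64(74.0))
pan 499 0.03477615373822962 [ 488.1 -361.7  262.8  279.3   70.8] (array([ 497.9, -372.6]), array([218.5, 196.2]), np.float64(70.8))
rail 44 [ 517.9 -343.1  145.6  157.6   74.2]
23 [ 0.44525885 -0.32114803  0.09529742] [0.28746164 0.53757659] -0.3917681214692122 -0.25272599368866133
21 [ 0.58957673 -0.36580707  0.0934637 ] [0.28538724 0.6939734 ] -0.42937277062996965 -0.29502837165191803
green 6 [328.66666667 200.16666667] [[ 0.51273096 -0.37775578  0.04      ]] [ 0.50412832 -0.37247422  0.0539115 ]
green 5 [330.2 208.4] [[ 0.4634388  -0.37029939  0.04      ]] [ 0.45785876 -0.36672557  0.04951914]
pot 10 [321.3 192.7] [[ 0.56421538 -0.35425895  0.04      ]] [ 0.55782862 -0.3506766   0.04980283]
grip 84 0.06590984544858625 [ 355.7 -304.    29.9   79.9    4.1] (array([ 354.2, -304.3]), array([27. , 78.8]), np.float64(4.1))
brush 179 [ 355.2 -316.4   46.7  140.7    9. ]
jar 89 0.11855517721343478 [ 0.66157835 -0.26082572  0.09244457]
board 0.013016953924882002 [516.4 406.9 185.  239.7  88.8] (array([514.9, 407.8]), array([182.4, 231.3]), np.float64(88.8))
keb [180 215   5  18  89] 0.038390648197244026 [505.7 368.1  21.7 100.1  86. ] (array([506.6, 367.9]), array([20.9, 96. ]), np.float64(86.0))
keb [163 217   7  19  97] 0.037827675275570405 [508.8 446.2  25.5 102.9  84.9] (array([508.1, 446.3]), array([24.6, 98.8]), np.float64(84.9))
```

View pics/kb.png

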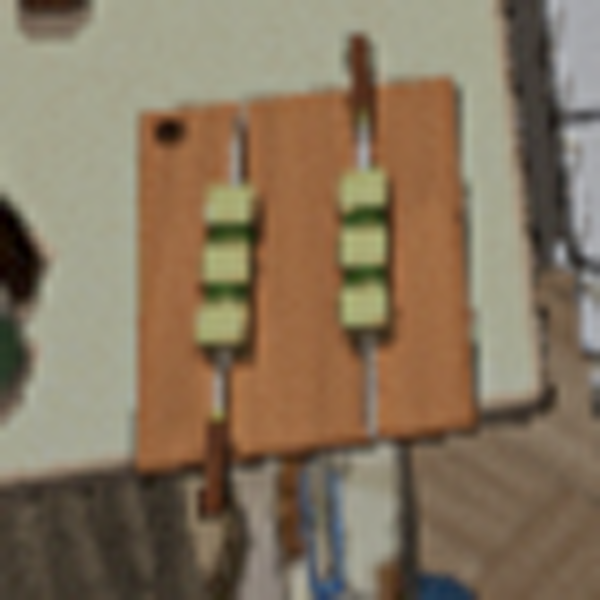

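The kebab crop shows the left kebab with its handle towards the robot (handle end at (212,510), tip at (240,105)). The right one is reversed, with its handle at (358,40) and tip at (372,435). The rails fit a stand at about (0.518,-0.342) with yaw -16°: rail spacing measures 151 mm against 150 given, and the trimmings land inside their stated ranges. I'll refine the angles and grip the brush.

```bash
python3 - <<'E'
from m import *
t=dict(np.load("top1.npz")); P,_=cloud(t); z=P[...,2]; vv,uu=np.mgrid[0:384,0:512]
m=(uu>308)&(uu<340)&(vv>218)&(vv<240)&(z>.058)&(z<.072)
uv=np.c_[uu[m],vv[m]]; p=onplane(t,uv,.064)[:,:2]; c=p.mean(0); w,V=np.linalg.eigh(np.cov((p-c).T)); a=V[:,1]*-np.sign(V[1,1])
yaw=np.arctan2(a[1],a[0]); print("brush",c,np.rad2deg(yaw),np.sqrt(12*w))
e=onplane(t,[[316.3,229.3],[335,225.5]],.064); print(e.mean(0),np.rad2deg(np.arctan2(*(e[1]-e[0])[[1,0]])))
t0=dict(np.load("top0.npz"))
f=70/600
for nm,pp in (("L",[(212,505),(240,108)]),("R",[(358,40),(372,432)]),("Lmid",[(226,265)]),("Rmid",[(363,245)])):
    pp=np.array(pp,float)*f+[140,195]-.44; q=onplane(t0,pp,.030 if len(pp)>1 else .043); print(nm,q.round(4).tolist())
    if len(q)>1: d=q[1]-q[0]; print(" len",np.linalg.norm(d),"dir",np.rad2deg(np.arctan2(d[1],d[0])), "origin", q[0]+d*154/274)
q=read_qpos(); q[0]-=1.6; goto_joints(q)
set_gripper(.07,40)
C=[c[0],c[1]]
move_to([*C,.13],down(yaw)); move_straight([*C,.054],max_speed=.15)
print("f",read_contact_force(),read_ee_pos())
set_gripper(.0,40); print(read_grip_width(),read_grip_force(),read_time())
move_straight([*C,.14],max_speed=.2)
print(read_grip_width(),read_contact_force(),read_qpos().round(2))
np.save("brush.npy",[*C,yaw])
E
```

```text
brush [ 0.35389913 -0.304835  ] -84.82936715785763 [0.02994088 0.08405996]
[ 0.34981887 -0.30742384  0.064     ] -87.28850396219555
L [[0.3644, 0.4607, 0.03], [0.6198, 0.4347, 0.03]]
 len 0.2566586478485291 dir -5.816802237321047 origin [0.50794661 0.44608794 0.03      ]
R [[0.6564, 0.3629, 0.03], [0.3933, 0.3723, 0.03]]
 len 0.2631866821418515 dir 177.94435866159108 origin [0.50853754 0.36820715 0.03      ]
Lmid [[0.5058, 0.4451, 0.043]]
Rmid [[0.5054, 0.3679, 0.043]]
f [ 0.10987549 -1.02091628 -0.26652205] [ 0.35469351 -0.3057418   0.05533807]
0.02542962502936292 41.98202696250519 7.8
0.025412116228095097 [-0.4096656   0.48844535 -1.84190116] [-0.86 -0.01  2.06 -0.    1.08  2.19]
```

```bash
cat >> h.py <<'E'
S=np.array([.518,-.342,0]); SY=np.deg2rad(-15.9); SR=R.from_euler('z',SY)
def st(x,y,z): return S+SR.apply([x,y,z])
E
python3 - <<'E'
from h import *
b=np.load("brush.npy")
move_straight([b[0],b[1],.2],max_speed=.25)
move_to(st(7,50,200)*0+st(.007,.05,.2),down(SY))
move_straight(st(.007,.05,.088),max_speed=.15); print(read_contact_force().round(1),read_ee_pos())
for i,x in enumerate((.007,-.006)):
    if i:
        move_straight(st(x,-.1,.125),max_speed=.25); move_straight(st(x,.05,.125),max_speed=.3); move_straight(st(x,.05,.088),max_speed=.15)
    move_straight(st(x,-.1,.088),max_speed=.12); print(read_contact_force().round(1),read_moment().round(2),read_grip_width(),read_time())
move_straight(st(0,-.1,.2),max_speed=.3)
move_to([.30,-.25,.2],down(SY))
c=read_camera("scene"); np.savez("scene2.npz",**c)
s=c["img"][140:230,260:380]
c=read_camera("top"); np.savez("top2.npz",**c)
A=cv2.resize(s[:,:,::-1],(480,360),interpolation=cv2.INTER_CUBIC);B=cv2.resize(c["img"][150:240,290:380,::-1],(320,360),interpolation=cv2.INTER_CUBIC)
cv2.imwrite("pics/p2.png",np.hstack([A,B])); print(read_time())
E
```

```text
[ 0.2 -0.2 -1.6] [ 0.53834363 -0.29623399  0.08822125]
[-0.  -0.8 -1.1] [-0.    0.02 -0.03] 0.025135161803184595 11.9833
[ 0.6 -0.1 -1.9] [0.05 0.04 0.  ] 0.02532614017924362 14.7417
16.4083
```

View pics/p2.png

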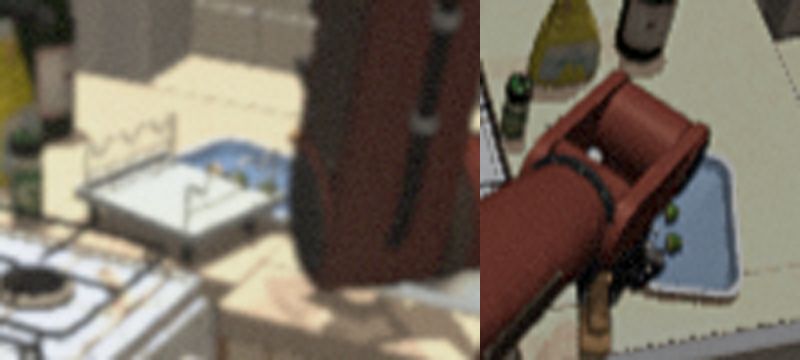

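The pan is clear in the scene half. Both courgette ends are in the blue tray in the top half, at (672,213) and (673,243), and the potato end shows beside the tray edge at (214,169) in the scene half. I'll put the brush back, then check the potato from a clear view.

```bash
python3 - <<'E'
from h import *
b=np.load("brush.npy"); C=[.352,-.305]
move_to([*C,.13],down(b[2])); move_straight([*C,.0562],max_speed=.12); print(read_contact_force().round(1),read_ee_pos())
set_gripper(.06); wait(.1); move_straight([*C,.14],max_speed=.25)
q=np.array(ik([.3,-.25,.28],down(-.3))); goto_joints(q)
qa=np.array(ik([.3,.25,.28],down(np.deg2rad(-5.8)))); 
goto_joints(qa); print(q.round(2),qa.round(2),read_time())
for n in("scene","top"):
    c=read_camera(n); np.savez(n+"3.npz",**c)
    if n=="scene": A=cv2.resize(c["img"][140:230,260:380,::-1],(480,360),interpolation=cv2.INTER_CUBIC)
B=cv2.resize(c["img"][165:245,300:371,::-1],(320,360),interpolation=cv2.INTER_CUBIC)
cv2.imwrite("pics/p3.png",np.hstack([A,B]))
E
```

```text
[-2.5  2.7  4.5] [ 0.35226579 -0.30504577  0.05688225]
[-0.87 -0.35  2.08 -0.    1.41  1.  ] [ 0.51 -0.35  2.08 -0.    1.41  2.19] 22.2167
```

View pics/p3.png

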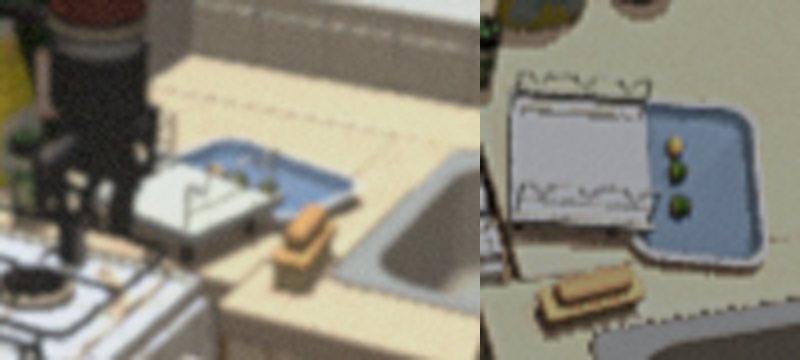

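All three trimmings lie on the blue tray floor in the top half, at (674,147), (678,172) and (680,206), and the brush stands at (592,290). I'll refit the stand rails with this clear view, then pick up the left kebab and carry it over.

```bash
cat > k.py <<'E'
from h import *
def pick(x,y,yaw):
    set_gripper(.06,45)
    move_to([x,y,.12],down(yaw)); move_straight([x,y,.0315],max_speed=.12)
    zo=read_ee_pos()[2]-.030; print("pick",read_ee_pos().round(4),read_contact_force().round(1))
    set_gripper(0,45); print(" width",read_grip_width(),"F",read_grip_force())
    move_straight([x,y,.24],max_speed=.25); print(" width",read_grip_width(),read_contact_force().round(1),read_time()); return zo
def carry(yaw1,yaw2):
    qa=np.array(ik([.3,.25,.28],down(yaw1))); goto_joints(qa)
    qb=qa.copy(); qb[0]-=1.38; qb[5]=qb[0]-yaw2+1.575; assert abs(qb[5])<2.5; goto_joints(qb); print(" B",read_ee_pos().round(3),read_time())
E
python3 - <<'E'
from m import *
from k import *
F=[]
for n in("top1","top3"):
    t=dict(np.load(n+".npz")); P,_=cloud(t); z=P[...,2]; vv,uu=np.mgrid[0:384,0:512]
    m=(z>.083)&(z<.103)&(uu>306)&(uu<345)&(vv>178)&(vv<222); X=P[m]; L=SR.inv().apply(X-S)
    for sg in(-1,1):
        k=np.abs(L[:,0]-sg*.075)<.015; p=np.polyfit(L[k][:,1],L[k][:,0],1)
        print(n,sg,k.sum(),"x at y0 %.4f slope %.1fdeg"%(p[1],np.rad2deg(np.arctan(p[0]))),"y",np.percentile(L[k][:,1],[0,3,97,100]).round(4))
    # pan floor, low-sat, in stand frame
    L=SR.inv().apply(P-S); H=cv2.cvtColor(t["img"],cv2.COLOR_RGB2HSV)
    k=(z>.025)&(z<.039)&(H[...,1]<45)&(np.abs(L[...,0])<.05)&(np.abs(L[...,1])<.1); print(" floor y",np.percentile(L[k][:,1],[0,1,99,100]).round(4),np.median(z[k]))
zo=pick(.507,.4455,np.deg2rad(-5.5)); np.save("zo.npy",zo); carry(np.deg2rad(-5.5),SY)
E
```

```text
top1 -1 27 x at y0 -0.0756 slope -0.1deg y [-0.0741 -0.0734  0.071   0.0715]
top1 1 24 x at y0 0.0754 slope -0.1deg y [-0.0703 -0.0694  0.0681  0.0712]Traceback (most recent call last):
  File "<stdin>", line 11, in <module>
  File "scipy/spatial/transform/_rotation.pyx", line 2580, in scipy.spatial.transform._rotation.Rotation.apply
ValueError: Expected input of shape (3,) or (P, 3), got (384, 512, 3).
```

The rail fit is very good: x is ±75.5 mm, the slope is about 0, and it is centred in y within about 1 mm. Now the kebab.

```bash
python3 - <<'E'
from k import *
zo=pick(.507,.4455,np.deg2rad(-5.5)); np.save("zo.npy",zo); carry(np.deg2rad(-5.5),SY)
y=-.0505
move_to(st(0,y,.17),down(SY)); print(read_ee_pos(),st(0,y,.17))
c=read_camera("top"); np.savez("top4.npz",**c); d=read_camera("scene")
A=cv2.resize(d["img"][130:230,250:380,::-1],(468,360),interpolation=cv2.INTER_CUBIC)
B=cv2.resize(c["img"][165:245,300:371,::-1],(320,360),interpolation=cv2.INTER_CUBIC)
cv2.imwrite("pics/p4.png",np.hstack([A,B]))
E
```

```text
pick [0.5077 0.446  0.0324] [ 1.   0.2 -0.4]
 width 0.027054820130369542 F 45.86066544055939
 width 0.026805406312122648 [-0.4  0.1 -2. ] 26.0333
 B [ 0.303 -0.247  0.28 ] 28.95
[ 0.504224   -0.39005259  0.17061185] [ 0.50416506 -0.39056794  0.17      ]
```

View pics/p4.png

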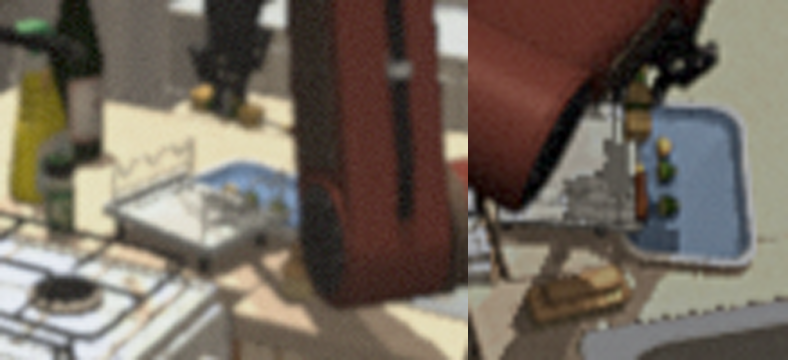

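The kebab is held level, pieces at (225,105) in the scene half, with its handle towards the robot at (640,195) in the top half. Lowering it into the notch, then fetching the second.

```bash
cat >> k.py <<'E'
def place(y,zo,yaw):
    move_straight(st(0,y,.105+zo),max_speed=.15); move_straight(st(0,y,.0820+zo),max_speed=.05)
    print("place",read_ee_pos().round(4),read_contact_force().round(1),read_moment().round(2),read_grip_width())
    set_gripper(.045); wait(.15); move_straight(st(0,y,.17),max_speed=.2); print(read_contact_force().round(1),read_time())
E
python3 - <<'E'
from k import *
place(-.0505,float(np.load("zo.npy")),SY)
q=np.array(ik([.3,-.25,.28],down(SY))); goto_joints(q)
y2=np.deg2rad(-3.0)
qa=np.array(ik([.3,.25,.28],down(y2))); goto_joints(qa)
c=read_camera("top"); np.savez("top5.npz",**c); d=read_camera("scene"); np.savez("scene5.npz",**d)
A=cv2.resize(d["img"][130:230,250:380,::-1],(468,360),interpolation=cv2.INTER_CUBIC)
B=cv2.resize(c["img"][165:245,300:371,::-1],(320,360),interpolation=cv2.INTER_CUBIC)
cv2.imwrite("pics/p5.png",np.hstack([A,B])); print(read_time())
E
```

```text
place [ 0.5072 -0.39    0.0932] [-7.  12.7 32.2] [2.29 1.28 0.66] 0.027032557247230856
[-0.8  0.2 -0.8] 32.3167
35.2833
```

View pics/p5.png

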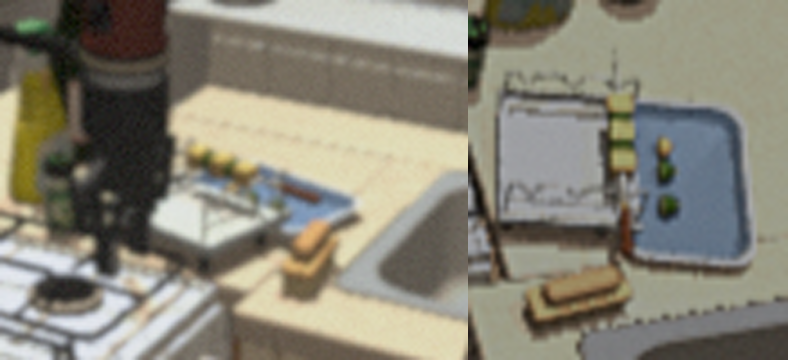

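The second half shows the kebab lying across the stand near its right notch, but the force (32 N, 9 mm high) suggests it hung up. I'll measure its pose in the stand frame.

```bash
python3 - <<'E'
from h import *
for n in("top5","scene5"):
    t=dict(np.load(n+".npz")); P,_=cloud(t); H=cv2.cvtColor(t["img"],cv2.COLOR_RGB2HSV)
    L=SR.inv().apply((P-S).reshape(-1,3)).reshape(P.shape)
    reg=(np.abs(L[...,0])<.2)&(np.abs(L[...,1]+.05)<.05)&(L[...,2]>.06)&(L[...,2]<.13)
    k=reg&(H[...,0]>20)&(H[...,0]<75)&(H[...,1]>60)
    x=L[k]; print(n,k.sum(),"pieces x",np.percentile(x[:,0],[0,3,97,100]).round(3),"y",np.percentile(x[:,1],[0,5,50,95,100]).round(3),"z",np.percentile(x[:,2],[5,50,90]).round(3))
    for a in np.arange(-.06,.08,.02):
        s=x[np.abs(x[:,0]-a)<.01]
        if len(s): print("  x%.2f"%a,len(s),"y med %.3f"%np.median(s[:,1]),"ztop %.3f"%np.percentile(s[:,2],85))
    k=reg&((H[...,0]<12)|(H[...,0]>170))&(H[...,1]>90)&(L[...,0]<-.08); x=L[k]
    print(" handle",k.sum(),np.percentile(x[:,0],[0,5,95,100]).round(3) if len(x) else'',np.median(x,0).round(4) if len(x) else '', np.percentile(x[:,2],90).round(3) if len(x) else '')
E
```

```text
top5 96 pieces x [-0.171 -0.167  0.049  0.054] y [-0.063 -0.06  -0.047 -0.031 -0.004] z [0.073 0.099 0.104]
  x-0.04 12 y med -0.048 ztop 0.102
  x-0.02 17 y med -0.047 ztop 0.102
  x0.00 21 y med -0.046 ztop 0.104
  x0.02 16 y med -0.049 ztop 0.104
  x0.04 20 y med -0.048 ztop 0.104
  x0.06 3 y med -0.053 ztop 0.100
 handle 19 [-0.148 -0.148 -0.099 -0.099] [-0.1167 -0.0509  0.0927] 0.098
scene5 86 pieces x [-0.045 -0.043  0.055  0.057] y [-0.061 -0.056 -0.04  -0.03  -0.023] z [0.088 0.099 0.104]
  x-0.04 15 y med -0.042 ztop 0.105
  x-0.02 15 y med -0.039 ztop 0.103
  x0.00 14 y med -0.042 ztop 0.103
  x0.02 19 y med -0.038 ztop 0.103
  x0.04 15 y med -0.039 ztop 0.103
  x0.06 8 y med -0.042 ztop 0.100
 handle 6 [-0.136 -0.136 -0.099 -0.098] [-0.1235 -0.0456  0.0921] 0.094
```

It is level but about 5 mm high, so it rests on the notch flanks; the contact force pointed left, mainly at the back rail. I'll place the second kebab with a force-guided descent, which will also show the notch offset, then mend the first.

```bash
cat >> k.py <<'E'
def pose(yb,yf,z,fl):
    yaw=SY+np.arctan2(yb-yf,.15); return st(0,(yb+yf)/2,z),down(yaw+fl)
def guided(yb,yf,zo,fl,z0=.098,seat=.0822,tmax=9):
    T0=read_time(); p,o=pose(yb,yf,z0+zo,fl); move_straight(p,o,max_speed=.12); wait(.1)
    f0,m0=read_contact_force(),read_moment(); z=z0
    while read_time()-T0<tmax:
        z=max(seat,z-.003); p,o=pose(yb,yf,z+zo,fl); move_straight(p,o,max_speed=.04); wait(.05)
        f=SR.inv().apply(read_contact_force()-f0); m=(read_moment()-m0)[2]; fb,ff=(f[1]+m/.075)/2,(f[1]-m/.075)/2
        az=read_ee_pos()[2]-zo
        print("  z %.4f act %.4f f %s fb %.1f ff %.1f yb %.4f yf %.4f"%(z,az,f.round(1),fb,ff,yb,yf))
        if f[2]>6 or max(abs(fb),abs(ff))>4:
            if az<seat+.0015: break
            yb+=.0015*np.sign(fb)*(abs(fb)>1.2); yf+=.0015*np.sign(ff)*(abs(ff)>1.2); z+=.003
            z+=.0015
        elif z<=seat+1e-6: break
    print("done",z,yb,yf,read_time()); return yb,yf
def release(yb,yf,fl,w=.045):
    set_gripper(w); wait(.1); p,o=pose(yb,yf,.17,fl); move_straight(p,o,max_speed=.25); print(read_contact_force().round(1),read_time())
E
python3 - <<'E'
from k import *
y2=np.deg2rad(-3.); zo=pick(.507,.368,y2); np.save("zo2.npy",zo); carry(y2,SY+np.pi)
p,o=pose(.052,.050,.16,np.pi); print(ik(p,o)); move_to(p,o); print(read_time())
yb,yf=guided(.052,.050,zo,np.pi); np.save("g2.npy",[yb,yf])
E
```

```text
pick [0.5078 0.3684 0.0324] [0.1 0.3 0.5]
 width 0.02664657580665961 F 45.86722254753113
 width 0.027219535629360848 [ 0.4 -0.3 -0.9] 38.9583
 B [ 0.302 -0.247  0.28 ] 43.4833
[-0.61889306  0.26053829  1.72322902  0.          1.15782535 -1.92551457]
44.5083
  z 0.0950 act 0.0952 f [ 0.6 -0.   0.6] fb -0.1 ff 0.1 yb 0.0520 yf 0.0500
  z 0.0920 act 0.0919 f [-0.3  0.4  0.5] fb -0.2 ff 0.5 yb 0.0520 yf 0.0500
  z 0.0890 act 0.0912 f [-3.8  2.4 10.4] fb 0.8 ff 1.6 yb 0.0520 yf 0.0500
  z 0.0905 act 0.0914 f [-1.1  1.3  7.3] fb 0.3 ff 1.0 yb 0.0520 yf 0.0515
  z 0.0920 act 0.0918 f [0.1 0.3 1.7] fb 0.4 ff -0.1 yb 0.0520 yf 0.0515
  z 0.0890 act 0.0912 f [-3.8  1.1 12.6] fb 1.4 ff -0.3 yb 0.0520 yf 0.0515
  z 0.0905 act 0.0914 f [-0.3  0.7  6.9] fb 1.6 ff -1.0 yb 0.0535 yf 0.0515
  z 0.0920 act 0.0918 f [ 0.8 -2.   2.5] fb -2.0 ff -0.1 yb 0.0550 yf 0.0515
  z 0.0890 act 0.0911 f [-3.6 -0.7 13.5] fb -1.7 ff 0.9 yb 0.0550 yf 0.0515
  z 0.0905 act 0.0914 f [-2.1 -0.4  7.9] fb -1.9 ff 1.5 yb 0.0535 yf 0.0515
  z 0.0920 act 0.0918 f [ 0.1 -2.7  4.5] fb -0.3 ff -2.4 yb 0.0520 yf 0.0530
  z 0.089
[... 608 characters left out ...]
t 0.0918 f [ 0.2 -0.9  4.2] fb 1.1 ff -2.1 yb 0.0520 yf 0.0530
  z 0.0890 act 0.0911 f [-3.6  0.3 14.5] fb 2.8 ff -2.4 yb 0.0520 yf 0.0530
  z 0.0905 act 0.0913 f [-0.5 -1.   9.3] fb 1.5 ff -2.4 yb 0.0535 yf 0.0515
  z 0.0920 act 0.0919 f [ 0.7 -1.2  4. ] fb -2.2 ff 1.0 yb 0.0550 yf 0.0500
  z 0.0890 act 0.0912 f [-4.5 -0.7 13.7] fb -3.1 ff 2.4 yb 0.0550 yf 0.0500
  z 0.0905 act 0.0913 f [-0.9 -0.6  9. ] fb -2.2 ff 1.6 yb 0.0535 yf 0.0515
  z 0.0920 act 0.0918 f [ 1.3 -1.5  4.2] fb 0.2 ff -1.7 yb 0.0520 yf 0.0530
  z 0.0890 act 0.0911 f [-4.3 -0.8 14.5] fb 1.5 ff -2.3 yb 0.0520 yf 0.0530
  z 0.0905 act 0.0913 f [-1.6 -0.3  9.4] fb 1.9 ff -2.2 yb 0.0535 yf 0.0515
done 0.095 0.055 0.05 53.6583
```

```bash
python3 - <<'E'
from h import *
print(read_ee_pos(),read_contact_force().round(1),read_moment().round(2),read_grip_width())
d=read_camera("scene"); np.savez("scene6.npz",**d); c=read_camera("top"); np.savez("top6.npz",**c)
s5=np.load("scene5.npz")["img"];t5=np.load("top5.npz")["img"]
z=lambda im,a,b,x,y:cv2.resize(im[a:b,x:y,::-1],(400,300),interpolation=cv2.INTER_CUBIC)
cv2.imwrite("pics/p6.png",np.vstack([np.hstack([z(d["img"],158,206,284,348),z(s5,158,206,284,348)]),np.hstack([z(c["img"],172,232,300,380),z(t5,172,232,300,380)])]))
for n in("top6","scene6","top5"):
    t=dict(np.load(n+".npz")); P,_=cloud(t); H=cv2.cvtColor(t["img"],cv2.COLOR_RGB2HSV)
    L=SR.inv().apply((P-S).reshape(-1,3)).reshape(P.shape)
    for y0 in(-.05,.05):
        reg=(np.abs(L[...,0])<.2)&(np.abs(L[...,1]-y0)<.035)&(L[...,2]>.06)&(L[...,2]<.13)
        k=reg&((H[...,0]<14)|(H[...,0]>170))&(H[...,1]>80)&(L[...,0]<-.07); x=L[k]
        print(n,y0,"handle",k.sum())
        for r in x[np.argsort(x[:,0])][::2]: print("    ",r.round(4))
E
```

```text
[ 0.53265241 -0.29161844  0.09371686] [-2.   0.6  8. ] [-0.01  0.33  0.31] 0.02713803939250005
top6 -0.05 handle 21
     [-0.1473 -0.0527  0.0902]
     [-0.1402 -0.0562  0.0975]
     [-0.1383 -0.0524  0.0936]
     [-0.1348 -0.049   0.0873]
     [-0.1297 -0.0519  0.0977]
     [-0.1197 -0.0536  0.0907]
     [-0.1141 -0.0492  0.0901]
     [-0.1107 -0.0549  0.0856]
     [-0.1073 -0.0481  0.0972]
     [-0.0978 -0.0541  0.0921]
     [-0.0934 -0.0539  0.0941]
top6 0.05 handle 28
     [-0.1549  0.047   0.0949]
     [-0.1528  0.0511  0.0908]
     [-0.1485  0.0422  0.0944]
     [-0.1441  0.0517  0.0946]
     [-0.1417  0.0524  0.0998]
     [-0.1401  0.0461  0.089 ]
     [-0.1336  0.0518  0.0957]
     [-0.1282  0.0413  0.0887]
     [-0.1256  0.0466  0.0927]
     [-0.1197  0.0465  0.0924]
     [-0.1171  0.0519  0.0963]
     [-0.1151  0.0421  0.0948]
     [-0.1096  0.0514  0.0935]
     [-0.1032  0.0466  0.0933]
scene6 -0.05 handle 6
     [-0.1202 -0.0451  0.0932]
     [-0.1119 -0.0414  0.0964]
     [-0.1    -0.0426  0.0923]
scene6 0.05 handle 16
     [-0.154   0.0538  0.0885]
     [-0.1493  0.0549  0.0919]
     [-0.1408  0.051   0.0878]
     [-0.1343  0.0499  0.0899]
     [-0.1245  0.0514  0.0917]
     [-0.1167  0.0489  0.093 ]
     [-0.1164  0.0612  0.0921]
     [-0.112   0.0562  0.0937]
top5 -0.05 handle 21
     [-0.1484 -0.0523  0.092 ]
     [-0.1475 -0.0509  0.0994]
     [-0.138  -0.057   0.0939]
     [-0.1346 -0.0491  0.0869]
     [-0.1329 -0.0508  0.1028]
     [-0.123  -0.0496  0.0863]
     [-0.1157 -0.0503  0.0838]
     [-0.113  -0.0525  0.0979]
     [-0.1088 -0.0492  0.0907]
     [-0.1021 -0.0544  0.0899]
     [-0.0987 -0.0538  0.0934]
top5 0.05 handle 0
```

View pics/p6.png

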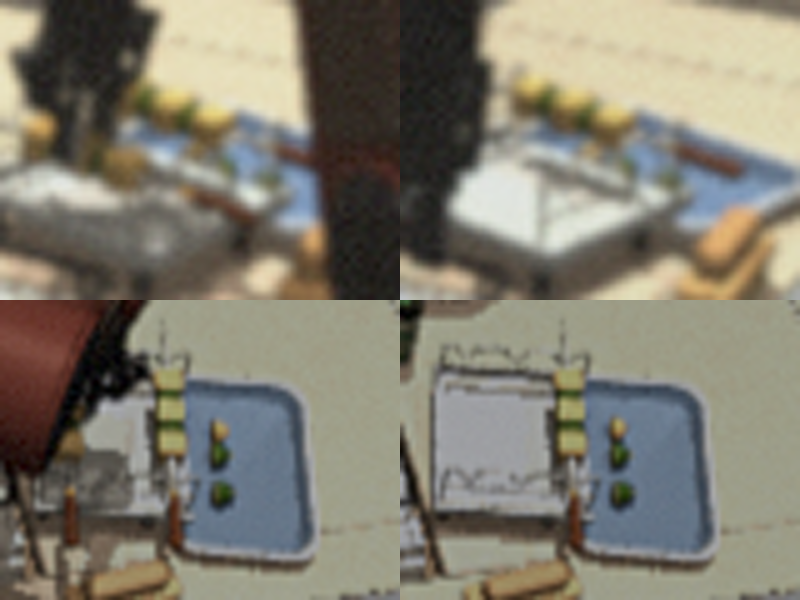

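The top views show kebab 1 across the stand in both rails ((170,430) in the left half), and kebab 2 held level at the left notches at the same height. Both stop at the same level, so I'll check for notch walls with a small sideways probe, 2 mm up.

```bash
python3 - <<'E'
from k import *
zo=float(np.load("zo2.npy")); y=.0525
p,o=pose(y,y,.0935+zo,np.pi); move_straight(p,o,max_speed=.08); wait(.05); f0,m0=read_contact_force(),read_moment()
for dy in(.004,-.004,0):
    p,o=pose(y+dy,y+dy,.0935+zo,np.pi); move_straight(p,o,max_speed=.04); wait(.05)
    f=SR.inv().apply(read_contact_force()-f0); L=SR.inv().apply(read_ee_pos()-S); print(dy,f.round(1),(read_moment()-m0).round(2),L.round(4),read_time())
E
```

```text
0.004 [-1.7 -7.  -0.1] [-0.96  0.42  0.47] [-0.0006  0.0543  0.0955] 54.3583
-0.004 [-1.1  5.9 -0. ] [ 0.95 -0.42  0.4 ] [-0.0007  0.0506  0.0951] 54.7583
0 [-0.5  0.7 -0.8] [ 0.13 -0.09  0.03] [-0.0001  0.0523  0.0958] 55.0583
```

It is blocked at ±1.8 mm on both sides, so the skewer is in the narrow bottom of the notch (centre y ≈ +52.4 mm) and simply hangs lower in the pads than assumed. I'll release it, retreat and compare heights.

```bash
python3 - <<'E'
from k import *
zo=float(np.load("zo2.npy")); y=.0524
p,o=pose(y,y,.0912+zo,np.pi); move_straight(p,o,max_speed=.08); print(read_contact_force().round(1))
release(y,y,np.pi)
q=np.array(ik([.3,-.25,.28],down(SY+np.pi))); goto_joints(q); q[0]+=1.38; goto_joints(q); print(read_time())
for n in("top7","scene7"):
    t=read_camera(n[:-1]); np.savez(n+".npz",**t); P,_=cloud(t); H=cv2.cvtColor(t["img"],cv2.COLOR_RGB2HSV)
    L=SR.inv().apply((P-S).reshape(-1,3)).reshape(P.shape)
    for y0 in(-.05,.05):
        reg=(np.abs(L[...,0])<.2)&(np.abs(L[...,1]-y0)<.035)&(L[...,2]>.06)&(L[...,2]<.13)
        x=L[reg&((H[...,0]<14)|(H[...,0]>170))&(H[...,1]>80)&(L[...,0]<-.07)]
        g=L[reg&(H[...,0]>20)&(H[...,0]<75)&(H[...,1]>60)&(np.abs(L[...,0])<.06)]
        print(n,y0,"handle",len(x),x.mean(0).round(4),"pieces",len(g),np.percentile(g[:,0],[2,98]).round(3),"y",np.median(g[:,1]).round(4),[("%.3f"%np.percentile(g[(g[:,0]>a)&(g[:,0]<a+.035),2],80)) for a in(-.05,-.017,.017) if ((g[:,0]>a)&(g[:,0]<a+.035)).any()])
E
```

```text
[ 0.  -0.1  1.3]
[-0.2 -0.  -0.5] 56.1833
59.0083
top7 -0.05 handle 22 [-0.1268 -0.0502  0.0911] pieces 89 [-0.04  0.05] y -0.0479 ['0.104', '0.103', '0.103']
top7 0.05 handle 22 [-0.1318  0.0494  0.0926] pieces 83 [-0.051  0.044] y 0.0517 ['0.104', '0.105', '0.103']
scene7 -0.05 handle 10 [-0.1219 -0.0457  0.0917] pieces 88 [-0.042  0.055] y -0.0394 ['0.103', '0.103', '0.102']
scene7 0.05 handle 18 [-0.1345  0.0567  0.0918] pieces 26 [-0.052 -0.023] y 0.0585 ['0.104']
```

Both kebabs sit level at equal height, centred on the notches (-48 and +52 mm, with a +2 mm stand offset). The arm is clear, so I'm handing it in.

```bash
python3 -c "
from bench import *
print(close_job(),read_time())"
```

```text
the job is handed in; nothing more can be done
the job is handed in; nothing more can be done
```

I handed the job in at about 59 s with no verdict shown: the trimmings are in the tray, the brush is standing on its bristles, and both kebabs lie level in the outer notches, handles towards the robot (they measured a few mm high, but a sideways probe of the left one met notch walls on both sides); I did not re-measure the mill and jars at the end.

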